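# One turn of the comparator stand's handwheel

## Robot

A 6-joint arm with a two-finger parallel gripper is mounted at the origin on a cart in front of the work surface, level with it; the furniture and walls round the work are solid. World frame = base frame: x ahead of the robot, y to its left, z up, the work surface at z = 0. Lengths are in m, angles in rad, forces in N, time in s.
With the tool pointing down it reaches from about 0.3 to 0.875 m from the base axis. Payload 4.2 kg.
Tool frame: the origin (TCP) lies at the very end of the fingers, on their centre line; the grasp point (between the pads) lies 19 mm behind it; z points along the fingers, y is the line along which they close (so a half turn about z gives the same grasp; the last joint's range is limited). The gripper opens to 85 mm and grips with 20 to 120 N. Pads are 22 mm wide; open, the fingers measure 114 mm over their backs; the gripper's body (76 mm by 85 mm) begins 54 mm behind the grasp point. The pads swing forward as they close: fully open they stand 13 mm farther back than shut.
Start: joints at [1.258, 0.32, 1.565, -0, 1.257, -0.02], TCP at [0.166, 0.551, 0.231] pointing down, gripper open.
Joint ranges: [-3.11, 3.11], [-0.84, 2.01], [0.21, 2.61], [-1.34, 4.49], [0.05, 2.63], [-2.56, 2.56]. Speed limits (rad/s): [2.57, 2.57, 3.14, 3.14, 3.14, 3.14].

## Interface

Orientations are given as a rotation vector (axis times angle).
In Python, from station import telemetry, cams, ticket gives the robot as it stands.
- The arm moves only by the tool apply_moves, never from a script. Its argument "steps" is a list of rows, each a list of 7 numbers: the shift along the tool's x, y, z in cm, then the turn, a rotation vector about the tool's x, y, z in rad, then the opening, from 0 (shut) to 1 (fully open). In form: [[tx, ty, tz, ax, ay, az, claw], ...]. A call has 1 to 8 rows; each row is the pose to reach, as a shift and turn from the pose commanded when the call began, along the tool's axes at that moment; what a row does not reach only later rows make up. A row lasts 1/10 s, in which the tool goes at most 50 mm and 8.59 degrees, less where a joint would pass 70% of its speed; a pose out of reach is approached as far as the arm can. A call with a gripper value outside its range is refused whole. The fingers move at their own pace and stop on an object; "grip_force" is the grip in N (left out, the last holds). Time passes only in rows, so rows that repeat a pose let the fingers close. It gives the time, the measured TCP pose, the force, the opening and the grip force at its end, in the units of the state.
- telemetry.observe(): the state, without advancing time (a new reading comes with each control period).
- cams.capture(name): name is "scene" or "top"; returns the picture (420x560x3 uint8, red, green, blue); there is no depth.
- cams.camera_model(name): a dict with "vertical_fov" (degrees; the focal length in pixels is half the picture's height over the tangent of half this angle, whatever the lens; pixels are square), "cx", "cy" (the principal point, pixels), "T" (4x4, takes a point from camera to world coordinates). Camera axes: x right, y down, z forward; pixel columns grow to the right and rows downward; lengths in m; the calibration is good to about 2 mm. A picture is of the moment at which its call begins. camera_model takes no time and is no camera call.
- ticket.finish_job(): hands the job in; it is judged then, once.
The state is a dict: "time_s": time; "joints": joint angles; "qvel": joint speeds; "tau": joint torques, N m; "tcp_pos": TCP position; "orientation": TCP orientation; "force": force on the tool from outside, world axes, zero at the start; "ft_torque": the same for the moment, N m; "grip_width": opening from 0.0 (shut) to 1.0 (fully open); "grip_force": force on a finger pad.
Only numpy, scipy, OpenCV 4.12 (cv2) and the standard library are available. Lean on these libraries where they do the work, as an engineer would, in place of code of your own. Each camera call takes 0.05 s, during which the arm holds its last target. There are 200 camera calls.

## Task

Bring the dial indicator down onto its gauge block by exactly one turn of the comparator stand's handwheel: push the wheel's catch out of the notch by its upright pin, push the wheel once round by its upright handle, anticlockwise as seen from above, until the handle is back where it began, then push the catch fully home into the notch again. Only push, gently, with the fingertips: grip nothing and lift nothing, and leave the gauge block and the gauges round the stand where they are.

Things in the scene. Friction and masses are not known exactly. Their poses are not given: they have to be found in the camera images.
- comparator_stand: grey cast stand for a dial indicator, fixed: base plate 190 x 150 mm (x -130 to +60, y -75 to +75 mm), two steel columns, a bridge across their tops (175 mm above the bench), a handwheel above. Origin on the bench under the wheel's axis; x points to the stand's back, y to its left, z up. The dial's case in front (x = -85, y = -30 to +30 mm) reaches 172 mm above the bench
- handwheel (a joint): turn of the wheel about its vertical axis, rad; 0 at the start (within 0.01), grows anticlockwise seen from above; 6.283 = one turn; range -3.2 to 10.5. Friction about 0.12 N m (2.5 N at the handle); it does not run on and stays where it is left. Anticlockwise lowers the dial indicator by 4 mm a turn; the tip starts 1.5 mm above the gauge block
- wheel_axis (a point): point on the wheel's axis at the height of its rim, 200 mm above the bench. Aluminium wheel, three spokes, 115 mm over the rim; rim 194 to 206, hub up to 214 mm above the bench. Under the rim it carries a disc of 42 mm radius with one notch, 15 mm wide at the mouth; with the catch in the notch the wheel is locked with about 0.08 rad of play
- turning_grip: the wheel's upright handle: a black round grip that spins freely on its own pin, 52 mm from the wheel's axis, 16 to 21 mm in diameter, from 209 to 261 mm above the bench, nothing above it. Origin at its middle, 235 mm above the bench. At the start and after a full turn it stands at the front left, 120 degrees anticlockwise from the stand's +x
- catch (a joint): swing of the steel catch that locks the wheel, rad; 0 = home, nose fully in the notch; grows as its front end swings outward to the stand's right (-y); nose clear of the disc from 0.2 on; stops at 0 and 0.40. Friction 0.08 N m, no spring: stays where left. Away from the notch it stops on the disc at about 0.15; its round nose centres the wheel if the notch is within about 0.1 rad
- catch_pin (a point): middle of the catch's upright push pin, 12 mm in diameter (15 mm at head and foot), from 187 to 237 mm above the bench; this point is 214 mm above it. With the catch home it is at x = -88, y = -64 mm in the stand's frame, free room on both sides. The catch's vertical pivot is at x = +42, y = -50 mm in that frame, 131 mm from the pin
- set_block: flat gauge block 35 x 35 x 20 mm under the indicator's contact tip, loose on the round anvil (34 mm above the bench). Origin at the middle of its underside. To be left alone
- plunger (a joint): how far the indicator's contact tip is pressed in, m; 0 while it hangs free above the gauge block, about 0.0025 after one turn of the wheel
- thin_block: gauge block 10 x 35 x 30 mm, standing loose on the base plate left of the anvil. Origin at the middle of its underside. A bystander
- ring: steel setting ring, 54 mm in diameter and 18 mm high, loose on the bench left of the stand. Origin at the middle of its underside. A bystander
- plug: plug gauge 104 mm long, 19 mm thick, lying loose on the bench right of the stand. Origin at the middle of its underside. A bystander

How it is judged:
On the way, in this order (a step that is already met when the one before it is completed fails the run):
1. the catch is pushed out of the notch while the wheel still stands at its start (value of joint catch above 0.2 rad and value of joint handwheel between -0.2 and 0.2 rad), for 0.1 s.
2. the wheel is on its way round, anticlockwise, pushed by its handle (value of joint handwheel between 1.5 and 5.5 rad and contact force between the fingers and turning_grip above 0.3 N), for 0.1 s.
3. the wheel stands one full turn on, within 0.15 rad (value of joint handwheel between 6.133 and 6.433 rad), for 0.2 s.
At the end, for the whole second after the job is handed in: the handwheel stands exactly one turn anticlockwise from its start (6.283 rad, within 0.1), the catch is home in the notch (below 0.06 rad), the indicator's tip is pressed in by more than 1.8 mm on the gauge block, the gauge block has not moved more than 6 mm and the bystanders not more than 20 mm (value of joint handwheel between 6.183 and 6.383 rad and value of joint catch below 0.06 rad and value of joint plunger above 0.0018 m and distance of set_block from where it was at the start of the episode below 0.006 m and distance of each of thin_block, ring, plug from where it was at the start of the episode below 0.02 m); the robot touches nothing.
It fails at once if the wheel is turned backwards (clockwise) by more than 0.35 rad (value of joint handwheel below -0.35 rad).
It fails at once if the wheel is carried on towards a second turn, more than half a turn too far (value of joint handwheel above 9.4 rad).
It fails at once if the handle or the catch is gripped, or pushed with more than 38 N (contact force between the fingers and turning_grip above 38 N or contact force between the fingers and catch above 38 N).
It fails at once if the gauge block under the tip is shifted by more than 10 mm or lifted (distance of set_block from where it was at the start of the episode above 0.01 m).
It fails at once if a bystander is shifted by more than 30 mm or lifted (distance of any of thin_block, ring, plug from where it was at the start of the episode above 0.03 m).
It also fails if it takes over 67 s, if anything falls off the work surface, if the arm or the gripper's body presses on something with over 40 N, if the wrist force passes 120 N, or if a joint passes its speed limit or range.

## Working session

There is one attempt and no reset: what is moved stays moved. The work goes in short steps, Python scripts to look and compute and a tool call to move; the robot and the scene stay as the last step left them, time stands still between calls to the robot, and variables do not carry over. Pictures are saved under pics/ and viewed, at most 10 in all, crops included, and the job is handed in when it is done.

Besides the shell and the picture viewer there is one more tool, called as name(argument=value, ...), one argument or row to a line, values as JSON. apply_moves: Moves the arm, as the interface text tells. Its arguments: {"type":"object","properties":{"steps":{"type":"array","items":{"type":"array","items":{"type":"number"}}},"grip_force":{"type":"number"}},"required":["steps"]}

```bash
mkdir -p pics; python3 - <<'E'
from station import telemetry,cams
import cv2,numpy as np
s=telemetry.observe();print({k:np.round(v,3).tolist() for k,v in s.items()})
for n in("scene","top"):
    im=cams.capture(n);cv2.imwrite(f"pics/{n}0.png",im[:,:,::-1]);m=cams.camera_model(n);print(n,m["vertical_fov"],m["cx"],m["cy"],np.round(m["T"],4).tolist(),[k for k in m])
E
```

```text
{'time_s': 0.0, 'joints': [1.258, 0.32, 1.566, 0.0, 1.257, -0.02], 'qvel': [-0.0, -0.001, -0.001, -0.001, -0.001, 0.001], 'tau': [0.002, -41.554, -23.416, 0.0, 0.008, -0.0], 'tcp_pos': [0.166, 0.55, 0.23], 'orientation': [-0.458, -3.108, 0.003], 'force': [-0.671, 1.097, -0.085], 'ft_torque': [0.013, 0.025, -0.023], 'grip_force': 0.0, 'grip_width': 1.0}
scene 48.246934830570574 278.26067957914836 204.78435488325695 [[0.7344, -0.433, 0.5226, 0.0311], [-0.6787, -0.4641, 0.5692, -0.4226], [-0.0039, -0.7728, -0.6347, 0.742], [0.0, 0.0, 0.0, 1.0]] ['vertical_fov', 'cx', 'cy', 'T']
top 43.86380337058554 282.5366613422578 206.78436851430396 [[0.0119, -0.9805, 0.1963, 0.3278], [-0.9994, -0.0178, -0.0281, 0.1318], [0.0311, -0.1958, -0.9801, 1.2453], [0.0, 0.0, 0.0, 1.0]] ['vertical_fov', 'cx', 'cy', 'T']
```

View pics/scene0.png

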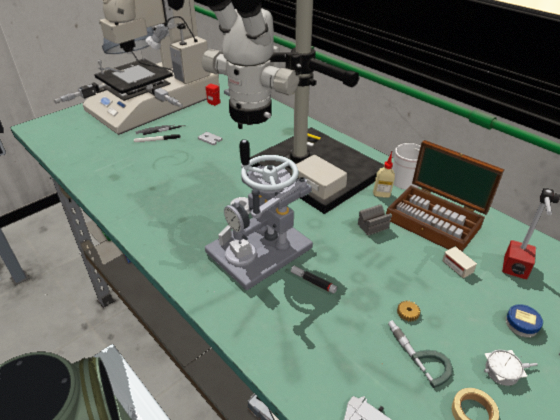

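View pics/top0.png

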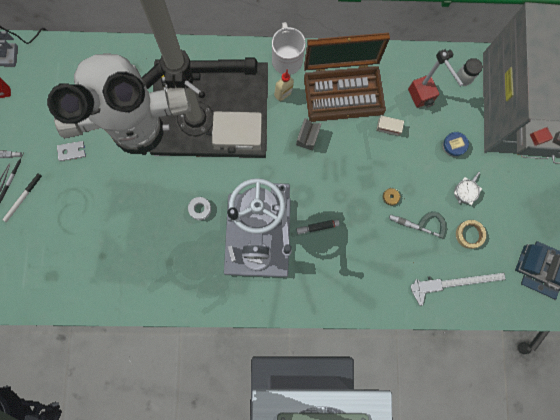

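The top view shows the stand: wheel centre about (257,206), black handle (233,212), catch pin about (288,250). The scene view shows the wheel at (270,175) and the handle at (245,152). Next I zoom both.

```bash
python3 - <<'E'
import cv2,numpy as np
a=cv2.imread("pics/top0.png")[165:290,190:350];b=cv2.imread("pics/scene0.png")[130:290,195:345]
cv2.imwrite("pics/c1.png",np.hstack([cv2.resize(a,(480,375),interpolation=2),cv2.resize(b,(320,375*1),interpolation=2)]) if 0 else cv2.resize(a,(800,600) if 0 else (768,600),interpolation=2))
cv2.imwrite("pics/c2.png",cv2.resize(b,(560,597),interpolation=2))
E
```

```text
(no output)
```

View pics/c1.png

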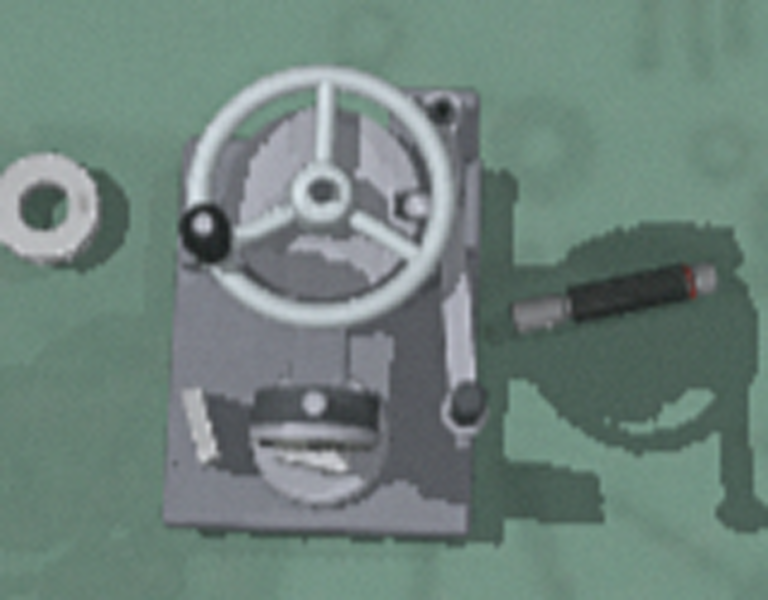

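View pics/c2.png

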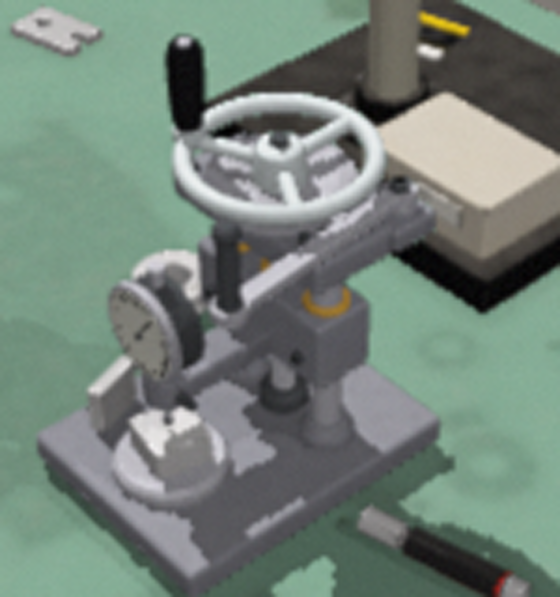

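The crops show, in the top one: rim centre (320,197), handle cap (206,226), pin head (467,398) and the +x spoke tip (325,80). In the scene crop: rim centre (280,158), handle top (184,45), pin head (228,230).

```bash
cat > h.py <<'E'
import numpy as np
from station import cams
def ray(n,p):
    m=cams.camera_model(n);f=210/np.tan(np.radians(m["vertical_fov"]/2));T=np.array(m["T"])
    d=T[:3,:3]@np.array([(p[0]-m["cx"])/f,(p[1]-m["cy"])/f,1]);return T[:3,3],d/np.linalg.norm(d)
def onz(n,p,z):
    o,d=ray(n,p);return (o+d*(z-o[2])/d[2])
def tri(p,q):
    o,d=ray("top",p);u,e=ray("scene",q);s=np.linalg.lstsq(np.c_[d,-e],u-o,rcond=None)[0]
    a,b=o+d*s[0],u+e*s[1];return (a+b)/2,np.linalg.norm(a-b)
t=lambda x,y:(190+(x+.5)/4.8-.5,165+(y+.5)/4.8-.5)
s=lambda x,y:(195+(x+.5)/3.733-.5,130+(y+.5)/3.733-.5)
E
python3 - <<'E'
from h import *
np.set_printoptions(precision=4,suppress=True)
for nm,a,b,z in(("rim",(320.5,197),(279.5,157),.2),("hub",(321,191),(280,146),.214),("grip",(206,226),(184,42),.259),("pin",(467,398),(228,229),.235)):
    print(nm,onz("top",t(*a),z),onz("scene",s(*b),z),*tri(t(*a),s(*b)))
for p in((163,523),(467,530),(477,90)):print("base corner",onz("top",t(*p),.02))
for p in((188,197),(453,197),(320,67),(320,327)):print("rim",onz("top",t(*p),.2))
print("spoke",onz("top",t(325,80),.2))
E
```

```text
rim [0.5385 0.1553 0.2   ] [0.5352 0.1517 0.2   ] [0.539  0.1555 0.1963] 0.0006741675027431024
hub [0.5383 0.1548 0.214 ] [0.529  0.1441 0.214 ] [0.5399 0.1554 0.2032] 0.0014107966097256868
grip [0.514  0.1994 0.259 ] [0.513  0.2002 0.259 ] [0.5134 0.1997 0.2592] 0.001193841871819558
pin [0.4494 0.0933 0.235 ] [0.4456 0.0876 0.235 ] [0.4501 0.0931 0.2295] 2.2608082060380563e-05
base corner [0.4121 0.2321 0.02  ]
base corner [0.4108 0.0845 0.02  ]
base corner [0.6313 0.0817 0.02  ]
rim [0.5375 0.2115 0.2   ]
rim [0.5396 0.0989 0.2   ]
rim [0.5955 0.1567 0.2   ]
rim [0.4827 0.1543 0.2   ]
spoke [0.5898 0.1544 0.2   ]
```

```bash
cat >> h.py <<'E'
from station import telemetry
from scipy.spatial.transform import Rotation as R
np.set_printoptions(precision=4,suppress=True)
def rel(targets,yaw):  # world targets, tool x heading (deg), tool pointing down
    st=telemetry.observe();R0=R.from_rotvec(st["orientation"]).as_matrix()
    c,s_=np.cos(np.radians(yaw)),np.sin(np.radians(yaw));Rt=np.array([[c,s_,0],[s_,-c,0],[0,0,-1]])
    rv=R.from_matrix(R0.T@Rt).as_rotvec()
    print("t",st["time_s"],"tcp",np.array(st["tcp_pos"]),"F",np.array(st["force"]),"turn",rv.round(3))
    for p in targets:print((R0.T@(np.array(p)-st["tcp_pos"])*100).round(2).tolist())
E
python3 - <<'E'
from h import *
rel([(.2,.5,.32),(.447,.137,.32)],90)
print(*tri((190+125/1,165-25),(250,112)))  # unused sanity
print("scope", *tri((125,140),(250,112)))
E
```

```text
t 0.1 tcp [0.1658 0.5501 0.2306] F [-0.4753 -0.1775 -0.3702] turn [-0.001  0.001  1.278]
[-4.72, -3.83, -8.93]
[-38.84, -31.46, -8.89]
[0.5407 0.0915 0.3907] 0.1617932630576579
scope [0.6994 0.434  0.1591] 0.03139811793412799
```

apply_moves(
  steps=[
    [-4.7,-3.8,-8.9,0,0,0.14,0],
    [-4.7,-3.8,-8.9,0,0,0.28,0],
    [-10,-8,-8.9,0,0,0.42,0],
    [-14,-11,-8.9,0,0,0.56,0],
    [-18,-14.5,-8.9,0,0,0.7,0],
    [-22,-18,-8.9,0,0,0.84,0],
    [-26,-21,-8.9,0,0,0.98,0],
    [-30,-24.3,-8.9,0,0,1.12,0],
  ],
  grip_force=20,
)

```text
time_s: 0.9
tcp_pos: [0.3667, 0.2544, 0.3202]
orientation: [-2.046, -2.384, -0.0]
force: [0.1, 1.0, 0.1]
grip_width: -0.001
grip_force: 0.0
```

```bash
python3 -c "
from h import *
rel([(.447,.137,.32),(.447,.137,.207)],90);print(telemetry.observe()['grip_width'])"
```

```text
t 0.9 tcp [0.3667 0.2544 0.3202] F [0.1474 0.9978 0.0916] turn [ 0.    -0.     0.153]
[-12.82, 6.16, 0.02]
[-12.82, 6.16, 11.32]
-0.0007578844052442151
```

apply_moves(
  steps=[
    [-4.5,2.1,0,0,0,0.08,0],
    [-9,4.3,0,0,0,0.153,0],
    [-12.8,6.15,0,0,0,0.153,0],
    [-12.8,6.15,0,0,0,0.153,0],
    [-12.8,6.15,4,0,0,0.153,0],
    [-12.8,6.15,8,0,0,0.153,0],
    [-12.8,6.15,11.3,0,0,0.153,0],
    [-12.8,6.15,11.3,0,0,0.153,0],
  ],
)

```text
time_s: 1.7
tcp_pos: [0.4433, 0.1393, 0.2032]
orientation: [-2.211, -2.224, 0.014]
force: [-0.8, -0.2, -0.2]
grip_width: 0.001
grip_force: 0.0
```

```bash
python3 - <<'E'
from h import *
import cv2
rel([(.448,.112,.207),(.453,.0735,.207)],90)
a=cams.capture("top")[165:290,190:350,::-1];b=cams.capture("scene")[110:270,170:345,::-1]
cv2.imwrite("pics/d.png",np.hstack([cv2.resize(a,(410,320),interpolation=2),cv2.resize(b,(350,320),interpolation=2)]))
E
```

```text
t 1.7 tcp [0.4433 0.1393 0.2032] F [-0.7859 -0.1826 -0.1733] turn [-0.01   0.002  0.006]
[-2.73, 0.45, -0.38]
[-6.58, 0.93, -0.38]
```

View pics/d.png

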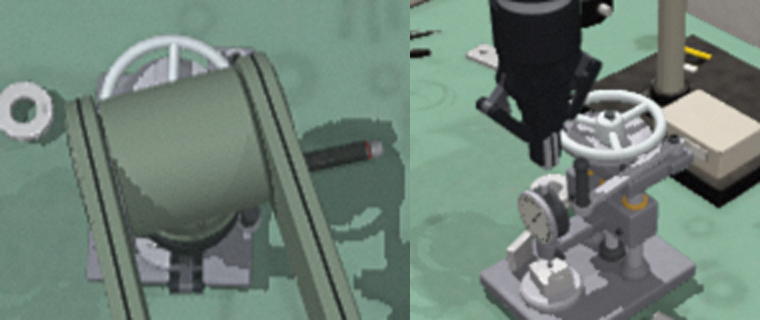

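The top view is blocked by the arm. The scene crop shows the closed fingertips (about (545,150)) left of the catch pin (583,185), over clear space.

apply_moves(
  steps=[
    [0,0,0,0,0,0,0],
    [-1.2,0.1,0,0,0,0,0],
    [-2.2,0.2,0,0,0,0,0],
    [-2.6,0.2,0,0,0,0,0],
    [-3.0,0.2,0,0,0,0,0],
    [-3.4,0.3,0,0,0,0,0],
    [-3.8,0.3,0,0,0,0,0],
    [-4.2,0.3,0,0,0,0,0],
  ],
)

```text
time_s: 2.6
tcp_pos: [0.4505, 0.0974, 0.2074]
orientation: [2.216, 2.227, 0.001]
force: [0.9, 0.7, -0.3]
grip_width: 0.001
grip_force: 0.4
```

apply_moves(
  steps=[
    [-0.4,0.1,0,0,0,0,0],
    [-0.8,0.1,0,0,0,0,0],
    [-1.2,0.2,0,0,0,0,0],
    [-1.6,0.3,0,0,0,0,0],
    [-2.0,0.3,0,0,0,0,0],
    [-2.3,0.4,0,0,0,0,0],
    [-2.3,0.4,0,0,0,0,0],
    [-2.3,0.4,0,0,0,0,0],
  ],
)

```text
time_s: 3.4
tcp_pos: [0.4542, 0.0744, 0.2072]
orientation: [-2.216, -2.227, 0.001]
force: [0.3, -0.7, -0.3]
grip_width: 0.002
grip_force: 0.0
```

```bash
python3 - <<'E'
from h import *
import cv2
rel([(.451,.13,.207)],90)
b=cams.capture("scene")[110:270,170:345,::-1]
cv2.imwrite("pics/e.png",cv2.resize(b,(525,480),interpolation=2))
E
```

```text
t 3.4 tcp [0.4542 0.0744 0.2072] F [ 0.3174 -0.6888 -0.2564] turn [-0.     0.     0.005]
[5.56, -0.29, 0.02]
```

View pics/e.png

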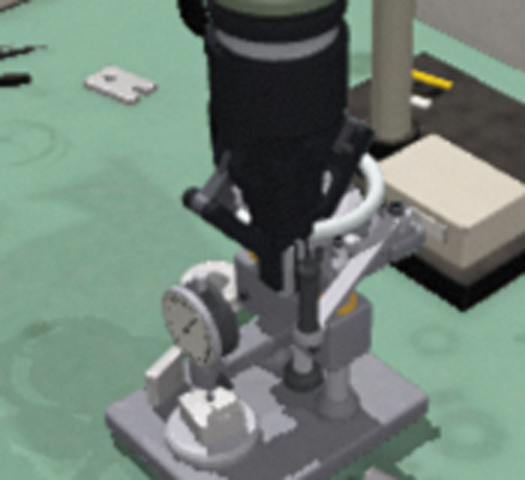

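The catch pin has swung out (head at about (306,243) in the crop), beside the fingertip. I push a little more, then back off and rise.

apply_moves(
  steps=[
    [-0.4,0.1,0,0,0,0,0],
    [-0.4,0.1,0,0,0,0,0],
    [1,0,0,0,0,0,0],
    [3,0,0,0,0,0,0],
    [3,0,-3.5,0,0,0,0],
    [3,0,-7.5,0,0,0,0],
    [3,0,-11,0,0,0,0],
    [3,0,-11,0,0,0,0],
  ],
)

```text
time_s: 4.25
tcp_pos: [0.4565, 0.105, 0.3223]
orientation: [2.211, 2.223, 0.014]
force: [0.1, 0.6, 0.2]
grip_width: -0.001
grip_force: 0.0
```

```bash
python3 - <<'E'
from h import *
print("pin head",onz("scene",(170+306/3,110+243/3),.237))
rel([(.553,.2215,.317),(.553,.2215,.224)],29)
# wheel path: handle angle list, fixed tool x heading 29
ax=np.array([.538,.155]);r=.0515;a,b,rg=.011,.0145,.0095
E
```

```text
pin head [0.4649 0.0659 0.237 ]
t 4.25 tcp [0.4565 0.105  0.3223] F [0.0917 0.6403 0.1976] turn [ 0.008 -0.007  1.07 ]
[11.6, 9.71, 0.65]
[11.58, 9.61, 9.95]
```

apply_moves(
  steps=[
    [3,2.5,0,0,0,0.14,0],
    [6,5,0,0,0,0.28,0],
    [9,7.5,0,0,0,0.42,0],
    [11.6,9.7,0,0,0,0.56,0],
    [11.6,9.7,0,0,0,0.7,0],
    [11.6,9.7,0,0,0,0.84,0],
    [11.6,9.7,0,0,0,0.98,0],
    [11.6,9.7,0,0,0,1.07,0],
  ],
)

```text
time_s: 5.05
tcp_pos: [0.5504, 0.221, 0.3161]
orientation: [3.043, 0.779, -0.003]
force: [0.8, -0.0, 0.8]
grip_width: -0.003
grip_force: 0.0
```

```bash
cat >> h.py <<'E'
AX=np.array([.538,.155])
def pusher(th,gap=0,yaw=29,b=.0145):  # fingertip centre pushing handle at world angle th (deg)
    th=np.radians(th);h=AX+.0515*np.array([np.cos(th),np.sin(th)]);t=np.array([-np.sin(th),np.cos(th)])
    w=np.radians(yaw);u=np.array([t@[np.cos(w),np.sin(w)],t@[np.sin(w),-np.cos(w)]])
    B=np.array([.011,b]);rg=.0092  # exit distance of rounded box along u
    lo,hi=0,.06
    for _ in range(40):
        m=(lo+hi)/2;q=np.maximum(np.abs(u*m)-B,0)
        lo,hi=(m,hi) if np.hypot(*q)<rg else (lo,m)
    return h-(lo+gap)*t
E
python3 - <<'E'
from h import *
p=pusher(118.9,.02);print(p)
rel([(*p,.317),(*p,.224)],29)
for th in range(120,481,30):print(th,pusher(th))
E
```

```text
[0.5483 0.2195]
t 5.05 tcp [0.5504 0.221  0.3161] F [ 0.826  -0.0149  0.7683] turn [-0.     0.002 -0.005]
[-0.25, 0.03, -0.09]
[-0.24, 0.03, 9.21]
120 [0.5297 0.2097]
150 [0.5052 0.2012]
180 [0.4865 0.1818]
210 [0.4815 0.1498]
240 [0.4888 0.1239]
270 [0.5149 0.1035]
300 [0.5463 0.1003]
330 [0.5708 0.1088]
360 [0.5895 0.1282]
390 [0.5945 0.1602]
420 [0.5872 0.1861]
450 [0.5611 0.2065]
480 [0.5297 0.2097]
```

apply_moves(
  steps=[
    [0,0,3,0,0,0,0],
    [0,0,6,0,0,0,0],
    [0,0,9.2,0,0,0,0],
    [0,0,9.2,0,0,0,0],
    [0,0,9.2,0,0,0,0],
  ],
)

```text
time_s: 5.55
tcp_pos: [0.5506, 0.221, 0.2251]
orientation: [3.042, 0.786, -0.002]
force: [0.6, -0.1, 1.2]
grip_width: 0.002
grip_force: 0.0
```

```bash
python3 - <<'E'
from h import *
import cv2
rel([(*pusher(th),.224) for th in (118,122,126,130,134,138,143,148)],29)
b=cams.capture("scene")[110:270,170:345,::-1]
cv2.imwrite("pics/f.png",cv2.resize(b,(525,480),interpolation=2))
E
```

```text
t 5.55 tcp [0.5506 0.221  0.2251] F [ 0.5925 -0.1013  1.1999] turn [-0.     0.001 -0.   ]
[-2.19, 0.05, 0.12]
[-2.55, -0.09, 0.12]
[-2.91, -0.2, 0.12]
[-3.26, -0.29, 0.12]
[-3.61, -0.35, 0.12]
[-3.95, -0.4, 0.12]
[-4.37, -0.44, 0.12]
[-4.77, -0.46, 0.12]
```

View pics/f.png

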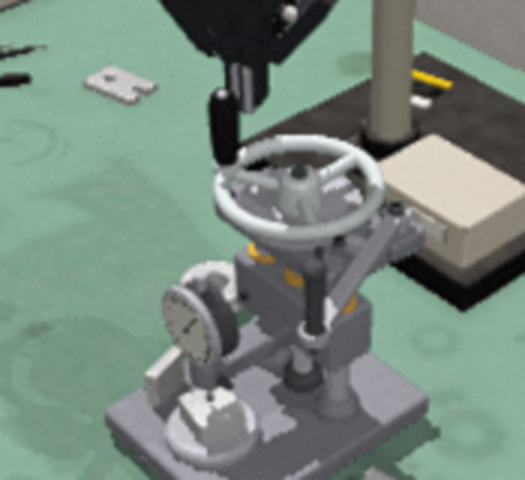

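The scene crop shows the catch well out (pin head (315,265)), the handle at (224,125), and the fingertip behind it at (245,85) with a gap. I start the push.

apply_moves(
  steps=[
    [-1.2,0,0.1,0,0,0,0],
    [-2.2,0.05,0.1,0,0,0,0],
    [-2.55,-0.1,0.1,0,0,0,0],
    [-2.9,-0.2,0.1,0,0,0,0],
    [-3.25,-0.3,0.1,0,0,0,0],
    [-3.6,-0.35,0.1,0,0,0,0],
    [-3.95,-0.4,0.1,0,0,0,0],
    [-4.35,-0.45,0.1,0,0,0,0],
  ],
)

```text
time_s: 6.4
tcp_pos: [0.5102, 0.204, 0.2244]
orientation: [-3.041, -0.786, -0.001]
force: [2.6, 0.5, 1.8]
grip_width: -0.001
grip_force: 1.2
```

```bash
python3 - <<'E'
from h import *
import cv2
rel([],29)
# consecutive calls of 8 rows, 5 deg per row, each relative to the end of the one before
w=np.radians(29);ex=np.array([np.cos(w),np.sin(w)]);ey=np.array([np.sin(w),-np.cos(w)])
th=143
while th<470:
    o=pusher(th);print(th,[[round(float((pusher(a)-o)@ex*100),2),round(float((pusher(a)-o)@ey*100),2)] for a in range(th+5,th+41,5)]);th+=40
cv2.imwrite("pics/g.png",cams.capture("scene")[110:270,170:345,::-1])
E
```

```text
t 6.4 tcp [0.5102 0.204  0.2244] F [2.559  0.4903 1.8143] turn [-0. -0. -0.]
143 [[-0.4, -0.02], [-0.79, -0.03], [-1.16, -0.02], [-1.58, 0.04], [-2.02, 0.17], [-2.48, 0.36], [-2.94, 0.63], [-3.4, 0.98]]
183 [[-0.42, 0.41], [-0.8, 0.84], [-1.12, 1.27], [-1.4, 1.72], [-1.63, 2.17], [-1.83, 2.62], [-1.99, 3.06], [-2.11, 3.5]]
223 [[-0.1, 0.43], [-0.17, 0.85], [-0.22, 1.27], [-0.21, 1.74], [-0.14, 2.24], [0.01, 2.76], [0.23, 3.29], [0.54, 3.82]]
263 [[0.37, 0.5], [0.77, 0.94], [1.18, 1.33], [1.61, 1.67], [2.04, 1.96], [2.49, 2.21], [2.94, 2.42], [3.39, 2.58]]
303 [[0.45, 0.13], [0.89, 0.22], [1.32, 0.29], [1.74, 0.33], [2.14, 0.35], [2.52, 0.35], [2.9, 0.35], [3.31, 0.28]]
343 [[0.44, -0.13], [0.9, -0.32], [1.37, -0.59], [1.82, -0.94], [2.25, -1.35], [2.62, -1.77], [2.94, -2.21], [3.22, -2.65]]
383 [[0.24, -0.45], [0.43, -0.9], [0.59, -1.34], [0.72, -1.78], [0.81, -2.21], [0.89, -2.63], [0.93, -3.06], [0.92, -3.52]]
423 [[-0.07, -0.5], [-0.22, -1.02], [-0.44, -1.55], [-0.75, -2.08], [-1.12, -2.59], [-1.52, -3.03], [-1.93, -3.42], [-2.36, -3.76]]
463 [[-0.44, -0.29], [-0.88, -0.54], [-1.33, -0.74], [-1.78, -0.91], [-2.23, -1.04], [-2.67, -1.13], [-3.1, -1.19], [-3.51, -1.23]]
```

apply_moves(
  steps=[
    [-0.4,0,0,0,0,0,0],
    [-0.8,0,0,0,0,0,0],
    [-1.15,0,0,0,0,0,0],
    [-1.6,0.05,0,0,0,0,0],
    [-2.0,0.15,0,0,0,0,0],
    [-2.5,0.35,0,0,0,0,0],
    [-2.95,0.65,0,0,0,0,0],
    [-3.4,1.0,0,0,0,0,0],
  ],
)

```text
time_s: 7.25
tcp_pos: [0.4848, 0.1783, 0.2241]
orientation: [-3.041, -0.786, 0.002]
force: [0.6, 1.9, 0.6]
grip_width: 0.002
grip_force: 1.2
```

apply_moves(
  steps=[
    [-0.4,0.4,0,0,0,0,0],
    [-0.8,0.85,0,0,0,0,0],
    [-1.1,1.25,0,0,0,0,0],
    [-1.4,1.7,0,0,0,0,0],
    [-1.65,2.15,0,0,0,0,0],
    [-1.85,2.6,0,0,0,0,0],
    [-2.0,3.05,0,0,0,0,0],
    [-2.1,3.5,0,0,0,0,0],
  ],
)

```text
time_s: 8.05
tcp_pos: [0.484, 0.1375, 0.2241]
orientation: [-3.042, -0.786, 0.001]
force: [-1.0, 2.2, -0.7]
grip_width: -0.001
grip_force: 1.2
```

```bash
python3 - <<'E'
from h import *
import cv2
rel([(*pusher(223),.2244)],29)
b=cams.capture("scene")[110:270,170:345,::-1]
cv2.imwrite("pics/i.png",cv2.resize(b,(525,480),interpolation=2))
E
```

```text
t 8.05 tcp [0.484  0.1375 0.2241] F [-0.9768  2.2025 -0.7035] turn [-0.  0. -0.]
[-0.02, -0.04, -0.03]
```

View pics/i.png

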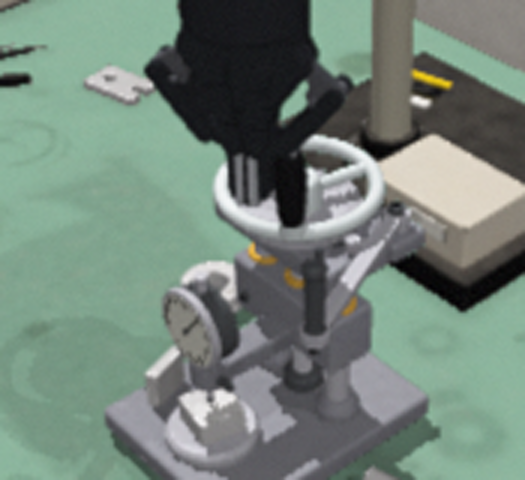

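The handle is at (292,190), just ahead of the fingertip at (243,180), with the forces at the expected 2–3 N. I continue.

apply_moves(
  steps=[
    [-0.1,0.4,0,0,0,0,0],
    [-0.15,0.85,0,0,0,0,0],
    [-0.2,1.25,0,0,0,0,0],
    [-0.2,1.75,0,0,0,0,0],
    [-0.15,2.25,0,0,0,0,0],
    [0,2.75,0,0,0,0,0],
    [0.25,3.3,0,0,0,0,0],
    [0.55,3.8,0,0,0,0,0],
  ],
)

```text
time_s: 8.9
tcp_pos: [0.5076, 0.1067, 0.2242]
orientation: [3.041, 0.786, -0.001]
force: [-2.2, 1.0, -0.3]
grip_width: -0.001
grip_force: 1.3
```

apply_moves(
  steps=[
    [0.35,0.5,0,0,0,0,0],
    [0.75,0.95,0,0,0,0,0],
    [1.2,1.35,0,0,0,0,0],
    [1.6,1.65,0,0,0,0,0],
    [2.05,1.95,0,0,0,0,0],
    [2.5,2.2,0,0,0,0,0],
    [2.95,2.4,0,0,0,0,0],
    [3.4,2.6,0,0,0,0,0],
  ],
)

```text
time_s: 9.7
tcp_pos: [0.5501, 0.1011, 0.2243]
orientation: [3.042, 0.786, 0.0]
force: [-2.2, -1.0, -0.2]
grip_width: -0.001
grip_force: 1.2
```

```bash
python3 - <<'E'
from h import *
rel([(*pusher(303),.2244)],29)
E
```

```text
t 9.7 tcp [0.5501 0.1011 0.2243] F [-2.1615 -0.9755 -0.1991] turn [ 0. -0. -0.]
[-0.1, -0.02, -0.01]
```

Tracking is good: contact force about 2.4 N, opposing the push.

apply_moves(
  steps=[
    [0.35,0.1,0,0,0,0,0],
    [0.8,0.2,0,0,0,0,0],
    [1.2,0.25,0,0,0,0,0],
    [1.65,0.3,0,0,0,0,0],
    [2.05,0.35,0,0,0,0,0],
    [2.4,0.35,0,0,0,0,0],
    [2.8,0.35,0,0,0,0,0],
    [3.2,0.3,0,0,0,0,0],
  ],
)

```text
time_s: 10.5
tcp_pos: [0.5793, 0.114, 0.2243]
orientation: [-3.042, -0.786, 0.0]
force: [-3.2, -1.8, 0.1]
grip_width: -0.0
grip_force: 1.4
```

apply_moves(
  steps=[
    [0.45,-0.15,0,0,0,0,0],
    [0.9,-0.3,0,0,0,0,0],
    [1.35,-0.6,0,0,0,0,0],
    [1.8,-0.95,0,0,0,0,0],
    [2.25,-1.35,0,0,0,0,0],
    [2.6,-1.75,0,0,0,0,0],
    [2.95,-2.2,0,0,0,0,0],
    [3.2,-2.65,0,0,0,0,0],
  ],
)

```text
time_s: 11.3
tcp_pos: [0.5946, 0.1532, 0.2244]
orientation: [-3.042, -0.786, -0.001]
force: [0.3, -2.2, 0.5]
grip_width: -0.002
grip_force: 1.2
```

apply_moves(
  steps=[
    [0.25,-0.45,0,0,0,0,0],
    [0.45,-0.9,0,0,0,0,0],
    [0.6,-1.35,0,0,0,0,0],
    [0.7,-1.8,0,0,0,0,0],
    [0.8,-2.2,0,0,0,0,0],
    [0.9,-2.65,0,0,0,0,0],
    [0.95,-3.05,0,0,0,0,0],
    [0.9,-3.5,0,0,0,0,0],
  ],
)

```text
time_s: 12.1
tcp_pos: [0.5853, 0.1882, 0.2244]
orientation: [-3.041, -0.786, -0.001]
force: [1.5, -0.5, 0.7]
grip_width: 0.003
grip_force: 1.1
```

```bash
python3 - <<'E'
from h import *
import cv2
rel([(*pusher(th),.2244) for th in range(423,468,5)],29)
E
```

```text
t 12.1 tcp [0.5853 0.1882 0.2244] F [ 1.5403 -0.4786  0.7024] turn [-0.    -0.001 -0.   ]
[0.05, -0.01, -0.0]
[-0.02, -0.5, -0.0]
[-0.17, -1.03, -0.0]
[-0.39, -1.56, -0.0]
[-0.7, -2.09, -0.0]
[-1.08, -2.59, -0.0]
[-1.47, -3.03, -0.0]
[-1.88, -3.42, -0.0]
[-2.31, -3.76, -0.01]
```

apply_moves(
  steps=[
    [0,-0.5,0,0,0,0,0],
    [-0.15,-1.05,0,0,0,0,0],
    [-0.4,-1.55,0,0,0,0,0],
    [-0.7,-2.1,0,0,0,0,0],
    [-1.1,-2.6,0,0,0,0,0],
    [-1.45,-3.05,0,0,0,0,0],
    [-1.9,-3.4,0,0,0,0,0],
    [-2.3,-3.75,0,0,0,0,0],
  ],
)

```text
time_s: 12.9
tcp_pos: [0.5463, 0.2095, 0.2244]
orientation: [-3.041, -0.786, -0.0]
force: [3.1, 0.5, -0.0]
grip_width: -0.003
grip_force: 1.1
```

apply_moves(
  steps=[
    [-0.2,-0.15,0,0,0,0,0],
    [-0.45,-0.3,0,0,0,0,0],
    [-0.7,-0.45,0,0,0,0,0],
    [-0.9,-0.55,0,0,0,0,0],
    [-0.9,-0.55,0,0,0,0,0],
  ],
)

```text
time_s: 13.4
tcp_pos: [0.5359, 0.2096, 0.2243]
orientation: [-3.042, -0.786, 0.001]
force: [1.0, 0.3, 1.2]
grip_width: -0.001
grip_force: 0.5
```

```bash
python3 - <<'E'
from h import *
import cv2
rel([(*pusher(473),.2244),(*pusher(479),.2244)],29)
b=cams.capture("scene")[110:270,170:345,::-1]
a=cv2.imread("pics/scene0.png")[110:270,170:345]
cv2.imwrite("pics/j.png",np.hstack([cv2.resize(x[:110,20:120],(400,440),interpolation=2) for x in(a,b)]))
E
```

```text
t 13.4 tcp [0.5359 0.2096 0.2243] F [1.0127 0.3497 1.1926] turn [-0.     0.001 -0.   ]
[0.1, -0.03, -0.01]
[-0.44, -0.27, -0.01]
```

View pics/j.png

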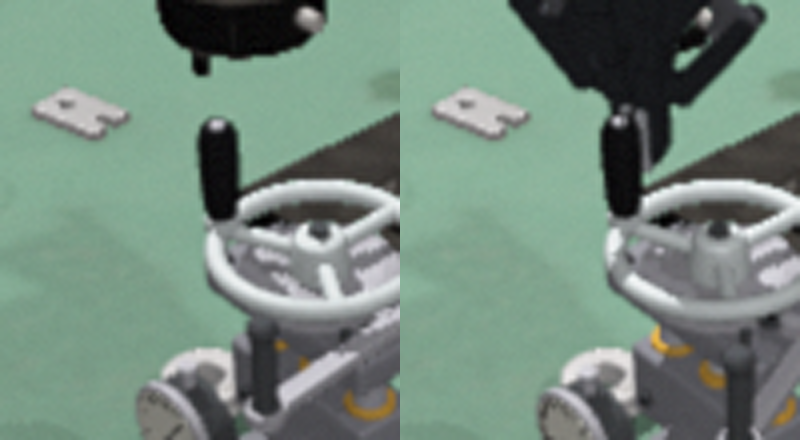

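The handle (617,165 in the right half) is nearly at its start place (218,165 in the left half), about 5° short. I nudge it on, then back off and compare unobstructed.

apply_moves(
  steps=[
    [-0.2,-0.1,0,0,0,0,0],
    [-0.4,-0.2,0,0,0,0,0],
    [-0.4,-0.2,0,0,0,0,0],
    [1.5,0,0,0,0,0,0],
    [4,0,0,0,0,0,0],
    [6,-3,0,0,0,0,0],
    [6,-7,-4,0,0,0,0],
    [6,-10,-8,0,0,0,0],
  ],
)

```text
time_s: 14.25
tcp_pos: [0.5407, 0.3232, 0.2974]
orientation: [3.04, 0.785, -0.011]
force: [0.2, 0.7, 0.1]
grip_width: 0.002
grip_force: 0.0
```

```bash
python3 - <<'E'
from h import *
import cv2
rel([],29)
new=cams.capture("scene")[:,:,::-1].copy();cv2.imwrite("pics/k.png",new)
old=cv2.imread("pics/scene0.png")
for im in(old,new):
    m=(im[138:166,236:258].max(2)<60).astype(float);y,x=np.nonzero(m);print(len(x),x.mean()+236,y.mean()+138, x.min(),x.max(),y.min(),y.max())
    lo=np.nonzero(m[12:24]);print("lower",lo[1].mean()+236)
# px per degree at handle
def proj(P):
    m=cams.camera_model("scene");f=210/np.tan(np.radians(m["vertical_fov"]/2));q=np.linalg.inv(np.array(m["T"]))@[*P,1];return np.array([f*q[0]/q[2]+m["cx"],f*q[1]/q[2]+m["cy"]])
g=lambda a:proj([*(AX+.0515*np.array([np.cos(np.radians(a)),np.sin(np.radians(a))])),.235])
print(g(118.9),g(118.9)-g(113.9))
E
```

```text
t 14.25 tcp [0.5407 0.3232 0.2974] F [0.2298 0.6786 0.0702] turn [-0.     0.007 -0.001]
205 244.89756097560976 153.30243902439025 4 21 3 27
lower 244.4245283018868
208 244.89423076923077 153.3221153846154 4 21 3 27
lower 244.48598130841123
[244.595  151.3077] [-0.9226  1.158 ]
```

The handle centroid matches the start within 0.1 px (under 1°). Next I go to the catch's outer side.

```bash
python3 - <<'E'
from h import *
rel([(.541,.323,.32),(.456,.006,.32),(.456,.006,.207)],90)
E
```

```text
t 14.3 tcp [0.5407 0.3289 0.3066] F [0.871  4.0951 4.7531] turn [ 0.    -0.01  -1.062]
[-0.25, 0.52, -1.34]
[-23.13, 24.05, -1.65]
[-23.22, 24.11, 9.65]
```

apply_moves(
  steps=[
    [0,0.5,-1.4,0,0,-0.14,0],
    [-3.8,4,-1.6,0,0,-0.28,0],
    [-7.2,7.5,-1.6,0,0,-0.42,0],
    [-10.5,11,-1.6,0,0,-0.56,0],
    [-13.8,14.4,-1.6,0,0,-0.7,0],
    [-17,17.7,-1.6,0,0,-0.84,0],
    [-20,21,-1.6,0,0,-0.98,0],
    [-23.1,24,-1.6,0,0,-1.062,0],
  ],
)

```text
time_s: 15.1
tcp_pos: [0.4551, -0.0008, 0.3149]
orientation: [-2.219, -2.223, 0.002]
force: [-0.1, -0.8, -0.2]
grip_width: -0.003
grip_force: 0.0
```

apply_moves(
  steps=[
    [0,0,0,0,0,0,0],
    [0,0,0,0,0,0,0],
  ],
)

```text
time_s: 15.3
tcp_pos: [0.4557, 0.0002, 0.3151]
orientation: [-2.228, -2.214, 0.0]
force: [-0.3, 0.1, 0.5]
grip_width: -0.0
grip_force: 0.0
```

```bash
python3 - <<'E'
from h import *
rel([(.456,.006,.207),(.455,.03,.207),(.45,.074,.207)],90)
print(telemetry.observe()["joints"])
E
```

```text
t 15.3 tcp [0.4557 0.0002 0.3151] F [-0.3349  0.083   0.4823] turn [-0.001 -0.001 -0.006]
[0.58, 0.03, 10.81]
[2.98, -0.08, 10.81]
[7.37, -0.61, 10.81]
[-0.0253  0.0836  1.6603  0.0006  1.3985 -0.0192]
```

Down beside the pin, then push inward slowly.

apply_moves(
  steps=[
    [0.4,0,3.5,0,0,0,0],
    [0.4,0,7,0,0,0,0],
    [0.4,0,10.8,0,0,0,0],
    [0.4,0,10.8,0,0,0,0],
    [1.5,0,10.8,0,0,0,0],
    [2.5,0,10.8,0,0,0,0],
    [3.2,0,10.8,0,0,0,0],
    [3.6,-0.1,10.8,0,0,0,0],
  ],
)

```text
time_s: 16.1
tcp_pos: [0.4564, 0.038, 0.2086]
orientation: [2.222, 2.218, 0.003]
force: [0.9, -0.7, 1.1]
grip_width: 0.001
grip_force: 0.3
```

apply_moves(
  steps=[
    [0.4,-0.1,0,0,0,0,0],
    [0.8,-0.1,0,0,0,0,0],
    [1.2,-0.2,0,0,0,0,0],
    [1.6,-0.2,0,0,0,0,0],
    [2.0,-0.3,0,0,0,0,0],
    [2.4,-0.3,0,0,0,0,0],
    [2.7,-0.4,0,0,0,0,0],
    [3.0,-0.4,0,0,0,0,0],
  ],
)

```text
time_s: 16.9
tcp_pos: [0.4516, 0.0672, 0.2071]
orientation: [-2.225, -2.218, 0.0]
force: [-0.6, -1.3, 0.1]
grip_width: 0.002
grip_force: 0.4
```

```bash
python3 - <<'E'
from h import *
rel([(.45,.074,.207)],90)
E
```

```text
t 16.9 tcp [0.4516 0.0672 0.2071] F [-0.5648 -1.3027  0.0802] turn [-0.    -0.    -0.003]
[0.68, -0.16, 0.01]
```

apply_moves(
  steps=[
    [0.2,0,0,0,0,0,0],
    [0.35,-0.1,0,0,0,0,0],
    [0.5,-0.1,0,0,0,0,0],
    [0.6,-0.1,0,0,0,0,0],
    [0.6,-0.1,0,0,0,0,0],
  ],
)

```text
time_s: 17.4
tcp_pos: [0.4507, 0.073, 0.2071]
orientation: [-2.225, -2.218, -0.0]
force: [0.1, -0.1, -0.1]
grip_width: -0.001
grip_force: 0.1
```

apply_moves(
  steps=[
    [0.1,0,0,0,0,0,0],
    [0.2,0,0,0,0,0,0],
    [0.2,0,0,0,0,0,0],
  ],
)

```text
time_s: 17.7
tcp_pos: [0.4506, 0.0742, 0.2071]
orientation: [2.224, 2.218, -0.002]
force: [-1.2, -4.4, 1.0]
grip_width: 0.001
grip_force: 2.2
```

apply_moves(
  steps=[
    [0.1,0,0,0,0,0,0],
    [0.15,0,0,0,0,0,0],
    [0.15,0,0,0,0,0,0],
  ],
)

```text
time_s: 18.0
tcp_pos: [0.4505, 0.0745, 0.2072]
orientation: [2.222, 2.217, -0.005]
force: [0.1, -9.5, 1.7]
grip_width: 0.001
grip_force: 4.5
```

A firm stop is reached (0.3 mm of movement for 5 N more), so the catch is home. I back off and check.

apply_moves(
  steps=[
    [-1,0,0,0,0,0,0],
    [-4,0,0,0,0,0,0],
    [-7,0,0,0,0,0,0],
    [-7,0,-4,0,0,0,0],
    [-9,0,-8,0,0,0,0],
    [-13,0,-11,0,0,0,0],
    [-17,0,-11,0,0,0,0],
    [-17,0,-11,0,0,0,0],
  ],
)

```text
time_s: 18.8
tcp_pos: [0.4508, -0.097, 0.3181]
orientation: [2.228, 2.21, 0.003]
force: [-0.9, 0.2, -0.3]
grip_width: 0.003
grip_force: 0.0
```

```bash
python3 - <<'E'
from h import *
import cv2
rel([],90)
L=[]
for n,(y,x) in(("scene",(130,195)),("top",(165,190))):
    a=cv2.imread(f"pics/{n}0.png")[y:y+130,x:x+150];b=cams.capture(n)[y:y+130,x:x+150,::-1]
    L.append(np.hstack([cv2.resize(v,(345,299),interpolation=2) for v in(a,b)]))
    print(n,np.abs(a.astype(int)-b).mean())
    g=(b if n=="scene" else a)
    for im in(a,b):
        if n=="scene":
            m=(im[8:36,41:63].max(2)<60);yy,xx=np.nonzero(m);print(xx.mean(),yy.mean())
cv2.imwrite("pics/l.png",np.vstack(L))
E
```

```text
t 18.8 tcp [ 0.4508 -0.097   0.3181] F [-0.8589  0.2479 -0.266 ] turn [ 0.003  0.001 -0.008]
scene 16.60408547008547
8.897560975609757 15.302439024390244
8.861386138613861 15.371287128712872
top 4.799470085470086
```

View pics/l.png

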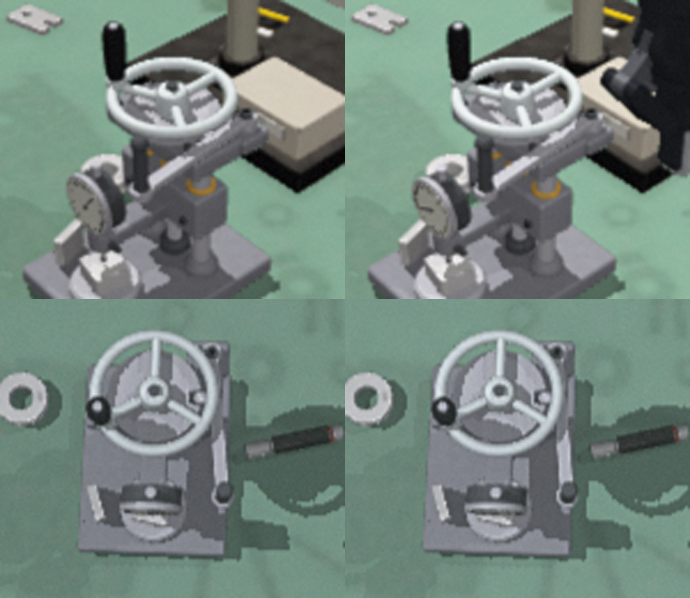

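Before (left) and after (right) match: handle at (458,50) vs (113,50), pin at (486,165) vs (141,165), bystanders unmoved, and the dial lower with its needle turned.

```bash
python3 -c "
from station import ticket;print(ticket.finish_job())"
```

```text
the job is handed in; nothing more can be done
None
```

The job is handed in: the wheel was pushed one full turn anticlockwise (handle within about 1° of its start), the catch was pushed to its stop in the notch, and the final pictures show the dial lowered with the gauges unmoved; no verdict was returned.

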